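# Fetch the garlic from behind the bottles

## Task

The garlic bulb stands at the back of the wooden tray, behind a spice jar, a shaker and a dropper bottle. Clear those three out first, all standing upright together on the chopping board, then fetch the garlic and set it right way up in the middle of the round wooden dish. Then put the three back upright in the tray in a tight row along its front wall, the one nearest the robot: first the spice jar pushed into the front left corner, next the shaker up against the jar, last the bottle up against the shaker; tip nothing over on the way and leave the mug and the tin where they are.

Things in the scene. Friction and masses are not known exactly. Their poses are not given: they have to be found in the camera images.
- tray: Low open wooden tray, fixed, 152 (x) x 182 (y) x 18 mm high; walls and floor 6 mm thick: inside 140 x 170 mm, floor 6 mm above the worktop. Origin at the centre of its underside; x points away from the robot: the front wall, nearest the robot, has its inner face at x = -70 mm; y points to the left wall as the robot sees it (inner face at y = +85 mm).
- board: Plain pale chopping board, a flat rectangular slab fixed to the worktop, 110 (x) x 182 (y) x 12 mm high. Origin at the centre of its underside, y along its length. Over the rear of the worktop, from x = 0.57 m on, wall cabinets hang 0.53 m above it: keep carries low there.
- dish: Round flat wooden dish (spoon rest), 103 mm across, 12 mm high, fixed to the worktop. What stands in the middle stands about 12 mm above its underside. Origin at the centre of its underside.
- spice_jar: Spice jar: upright cylinder with a black cap, 41 mm across and 105 mm high, 0.11 kg. It can be gripped at any height. Origin at the centre of its underside, z up. Starts in the tray's front half.
- shaker: Shaker (small mill) with a domed top, 44 mm across and 90 mm high, 0.10 kg. Widest (44 mm) at 30 mm height, narrowing steadily to about 34 mm across at 66 mm; the head above is 34 mm across. Origin at the centre of its underside, z up. Starts in the tray's front half.
- bottle: Small amber dropper bottle, 34 mm across and 102 mm high, 0.07 kg; the body is straight up to 56 mm, the neck and dropper above are thin. Origin at the centre of its underside, z up. Starts in the tray's front half.
- garlic: Garlic bulb, roundish, 53 mm across and 53 mm high with a pointed top, 0.03 kg; it is widest at about 22 mm height. Origin at the centre of its underside, z up. Starts in the tray's back half, standing on the tray's floor, with the three others in front of it.
- mug: Spotted white mug, 82 x 114 mm with its handle, 91 mm high, standing behind the work. Leave it alone. Origin at the centre of its underside, z up. 
- tin: Round food tin, 75 mm across, 58 mm high, standing behind the work. Leave it alone. Origin at the centre of its underside, z up. 

How it is judged:
On the way, in this order (a step that is already met when the one before it is completed fails the run):
1. the spice jar, the shaker and the bottle all stand upright and released on the chopping board, and the garlic is still where it was (within 20 mm) (x of spice_jar in the frame of board between -0.055 and 0.055 m and y of spice_jar in the frame of board between -0.091 and 0.091 m and z of spice_jar in the frame of board between 0.008 and 0.016 m and linear speed of each of spice_jar, shaker, bottle below 0.03 m/s and angle between each of spice_jar, shaker, bottle's own z axis and vertical below 0.15 rad and x of shaker in the frame of board between -0.055 and 0.055 m and y of shaker in the frame of board between -0.091 and 0.091 m and z of shaker in the frame of board between 0.008 and 0.016 m and x of bottle in the frame of board between -0.055 and 0.055 m and y of bottle in the frame of board between -0.091 and 0.091 m and z of bottle in the frame of board between 0.008 and 0.016 m and contact force between each of spice_jar, shaker, bottle and the fingers below 0.2 N and distance of garlic from where it was at the start of the episode below 0.02 m), for 0.2 s.
2. the garlic is set down, released, in the middle of the dish while the three still stand on the board (horizontal distance between garlic and dish below 0.015 m and z of garlic in the frame of dish between 0.002 and 0.02 m and angle between garlic's own z axis and vertical below 0.35 rad and linear speed of each of garlic, spice_jar, shaker, bottle below 0.03 m/s and contact force between garlic and the fingers below 0.2 N and x of spice_jar in the frame of board between -0.055 and 0.055 m and y of spice_jar in the frame of board between -0.091 and 0.091 m and z of spice_jar in the frame of board between 0.008 and 0.016 m and angle between each of spice_jar, shaker, bottle's own z axis and vertical below 0.15 rad and x of shaker in the frame of board between -0.055 and 0.055 m and y of shaker in the frame of board between -0.091 and 0.091 m and z of shaker in the frame of board between 0.008 and 0.016 m and x of bottle in the frame of board between -0.055 and 0.055 m and y of bottle in the frame of board between -0.091 and 0.091 m and z of bottle in the frame of board between 0.008 and 0.016 m), for 0.2 s.
3. the spice jar stands released in the front left corner of the tray, the shaker and the bottle still on the board (x of spice_jar in the frame of tray below -0.0396 m and z of spice_jar in the frame of tray between 0.002 and 0.01 m and linear speed of each of spice_jar, shaker, bottle below 0.03 m/s and angle between each of spice_jar, shaker, bottle's own z axis and vertical below 0.15 rad and y of spice_jar in the frame of tray above 0.0546 m and contact force between spice_jar and the fingers below 0.2 N and x of shaker in the frame of board between -0.055 and 0.055 m and y of shaker in the frame of board between -0.091 and 0.091 m and z of shaker in the frame of board between 0.008 and 0.016 m and x of bottle in the frame of board between -0.055 and 0.055 m and y of bottle in the frame of board between -0.091 and 0.091 m and z of bottle in the frame of board between 0.008 and 0.016 m), for 0.2 s.
4. the shaker stands released against the jar and the front wall, the bottle still on the board (x of spice_jar in the frame of tray below -0.0396 m and z of spice_jar in the frame of tray between 0.002 and 0.01 m and linear speed of each of spice_jar, shaker, bottle below 0.03 m/s and angle between each of spice_jar, shaker, bottle's own z axis and vertical below 0.15 rad and y of spice_jar in the frame of tray above 0.0546 m and x of shaker in the frame of tray below -0.038 m and z of shaker in the frame of tray between 0.002 and 0.01 m and horizontal distance between shaker and spice_jar below 0.0524 m and y of shaker in the frame of tray below 0.0282 m and contact force between shaker and the fingers below 0.2 N and x of bottle in the frame of board between -0.055 and 0.055 m and y of bottle in the frame of board between -0.091 and 0.091 m and z of bottle in the frame of board between 0.008 and 0.016 m), for 0.2 s.
At the end, for the whole second after the job is handed in: Garlic right way up, within 15 mm of the dish's centre. Jar, shaker, bottle upright on the tray floor, at rest, each under 10 mm from the front wall, jar under 10 mm from the left wall, shaker right of the jar and under 10 mm from it, bottle right of the shaker and under 10 mm from it (horizontal distance between garlic and dish below 0.015 m and z of garlic in the frame of dish between 0.002 and 0.02 m and angle between garlic's own z axis and vertical below 0.35 rad and linear speed of each of garlic, spice_jar, shaker, bottle below 0.03 m/s and x of spice_jar in the frame of tray below -0.0396 m and z of spice_jar in the frame of tray between 0.002 and 0.01 m and angle between each of spice_jar, shaker, bottle's own z axis and vertical below 0.15 rad and y of spice_jar in the frame of tray above 0.0546 m and x of shaker in the frame of tray below -0.038 m and z of shaker in the frame of tray between 0.002 and 0.01 m and horizontal distance between shaker and spice_jar below 0.0524 m and y of shaker in the frame of tray below 0.0282 m and x of bottle in the frame of tray below -0.043 m and z of bottle in the frame of tray between 0.002 and 0.01 m and horizontal distance between bottle and shaker below 0.049 m and y of bottle in the frame of tray below -0.0108 m and contact force between each of garlic, spice_jar, shaker, bottle and the fingers below 0.2 N); the robot touches nothing.
It fails at once if the spice jar, the shaker or the bottle is tipped over (more than 45 degrees) (angle between any of spice_jar, shaker, bottle's own z axis and vertical above 0.785 rad).
It fails at once if the mug or the tin is moved by more than 20 mm (distance of any of mug, tin from where it was at the start of the episode above 0.02 m).
It also fails if it takes over 138 s, if anything falls off the work surface, if the arm or the gripper's body presses on something with over 40 N, if the wrist force passes 120 N, or if a joint passes its speed limit or range.

## Robot

A 6-joint arm with a two-finger parallel gripper is mounted at the origin on a cart in front of the work surface, level with it; the furniture and walls round the work are solid. World frame = base frame: x ahead of the robot, y to its left, z up, the work surface at z = 0. Lengths are in m, angles in rad, forces in N, time in s.
With the tool pointing down it reaches from about 0.35 to 0.975 m from the base axis. Payload 4.9 kg.
Tool frame: the origin (TCP) lies on the centre line of the jaws, within the pads' length; the fingertips stand 14 mm ahead of it and the grasp point (between the pads) lies 5 mm behind it; z points along the fingers, y is the line along which they close (so a half turn about z gives the same grasp; the last joint's range is limited). The gripper opens to 85 mm and grips with 20 to 120 N. Pads are 22 mm wide; open, the fingers measure 114 mm over their backs; the gripper's body (76 mm by 85 mm) begins 54 mm behind the grasp point. The pads swing forward as they close: fully open they stand 13 mm farther back than shut.
Start: joints at [-1.377, 0.053, 1.613, -0, 1.476, -0.119], TCP at [0.192, -0.595, 0.245] pointing down, gripper open.
Joint ranges: [-3.01, 3.01], [-1.01, 2.22], [0.06, 2.58], [-1.02, 4.17], [0.09, 2.62], [-3.14, 3.14]. Speed limits (rad/s): [2.57, 2.57, 3.14, 3.14, 3.14, 3.14].

## Interface

Orientations are given as a unit quaternion [x, y, z, w].
In Python, from rig import arm, hand, inverse_kinematics, status, eyes, workorder gives the robot as it stands. The module is installed in compiled form; this text tells all that it offers. Calls block until the motion is done:
- arm.goto(position, orientation): joint-space move of the TCP to a pose.
- arm.move_l(position, rot=None, v=0.15, until_force=None): straight line of the TCP; rot=None keeps the orientation; v is the mean speed in m/s. With until_force (N) it stops when the force on the tool has changed by that much, and returns True; else False.
- arm.move_j(angles): joint-space move.
- hand.move_gripper(opening, grasp_force=None): finger opening in m; grasp_force is the grip in N (None keeps the last); returns when the fingers have stopped.
- arm.hold(seconds).
- inverse_kinematics(position, orientation): joint angles nearest the present ones, or None.
- status.sense(): the state.
- eyes.read_camera(name): name is "side" or "top"; returns a dict with "color" (420x560x3 uint8, red, green, blue), "z_map" (420x560 float32, m along the optical axis (not along the pixel's ray), 0 where there is no reading), "mtx" (3x3 intrinsics, pixels), "k1" (the pictures are not rectified: a ray, as slopes to the right and down, at radius r is drawn at 1 + k1 r^2 times it, then the intrinsics apply), "R" (3x3) and "t" (3): a world point X has camera coordinates R X + t. Camera axes: x right, y down, z forward; pixel columns grow to the right and rows downward; lengths in m; the calibration is good to about 2 mm. A picture is of the moment at which its call begins.
A pose or a line that the arm cannot do raises arm.MotionError and nothing moves.
- workorder.sign_off(): hands the job in; it is judged then, once.
The state is a dict: "time_s": time; "joint_pos": joint angles; "joint_velocities": joint speeds; "joint_torque": joint torques, N m; "eef_pos": TCP position; "eef_rot": TCP orientation; "contact_force": force on the tool from outside, world axes, zero at the start; "ft_torque": the same for the moment, N m; "width": finger opening in m; "grip_force": force on a finger pad.
Only numpy, scipy, OpenCV 4.12 (cv2) and the standard library are available. Lean on these libraries where they do the work, as an engineer would, in place of code of your own. Each camera call takes 0.05 s, during which the arm holds its last target. There are 200 camera calls.

## Working session

There is one attempt and no reset: what is moved stays moved. The work goes in short steps, each a Python script; the robot and the scene stay as the last script left them, time stands still between calls to the robot, and variables do not carry over. Pictures are saved under pics/ and viewed, at most 14 in all, crops included, and the job is handed in when it is done.

```bash
mkdir -p pics; cat > h.py <<'E'
import numpy as np, cv2
from rig import arm, hand, inverse_kinematics, status, eyes, workorder
def shot(cam,name=None):
    d=eyes.read_camera(cam)
    if name: cv2.imwrite(f'pics/{name}.png',d['color'][:,:,::-1])
    return d
def cloud(d):
    h,w=d['z_map'].shape; K=d['mtx']
    u,v=np.meshgrid(np.arange(w),np.arange(h))
    p=np.stack([u,v],-1).reshape(-1,1,2).astype(float)
    n=cv2.undistortPoints(p,K,np.array([d['k1'],0,0,0.])).reshape(h,w,2)
    z=d['z_map']; c=np.concatenate([n*z[...,None],z[...,None]],-1)
    X=(c-d['t'])@d['R']; X[z==0]=np.nan
    return X
E
python3 - <<'E'
from h import *
for c in('side','top'):
    d=shot(c,c+'0'); np.savez(c+'0.npz',**d)
    print(c,(-d['R'].T@d['t']).round(3),d['R'].round(2).tolist(),d['mtx'][0,0],d['k1'])
print(status.sense())
E
```

```text
side [ 0.431 -0.806  0.668] [[1.0, -0.1, -0.01], [-0.07, -0.59, -0.8], [0.07, 0.8, -0.59]] 478.7245617883574 0.04160753395074751
top [0.448 0.042 1.025] [[0.0, -1.0, -0.02], [-1.0, 0.0, -0.07], [0.07, 0.02, -1.0]] 418.09544913721726 -0.032857833426180615
{'time_s': 0.1, 'joint_pos': array([-1.37696183e+00,  5.32996453e-02,  1.61415430e+00,  1.20444414e-05,
        1.47596966e+00, -1.19022822e-01]), 'joint_velocities': array([ 0.00015641, -0.00019967, -0.00127881, -0.00190201, -0.00031935,
        0.00130365]), 'joint_torque': array([ 6.74830244e-04, -3.94902706e+01, -3.71362174e+01,  9.58976898e-08,
        3.91581387e-03,  9.20476026e-06]), 'eef_pos': array([ 0.19224897, -0.59414255,  0.24418189]), 'eef_rot': array([ 9.87789642e-01,  1.55790839e-01, -2.82458516e-05, -9.15063462e-04]), 'contact_force': array([-0.85344445,  0.14611236, -0.64662442]), 'ft_torque': array([-0.00935842,  0.05177306, -0.03486708]), 'grip_force': 0.0, 'width': 0.08548601036160772}
```

View pics/top0.png

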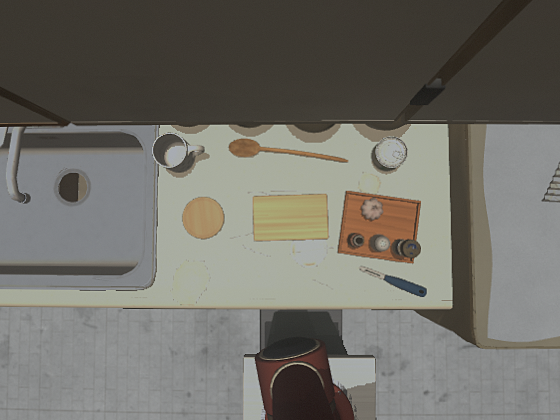

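View pics/side0.png

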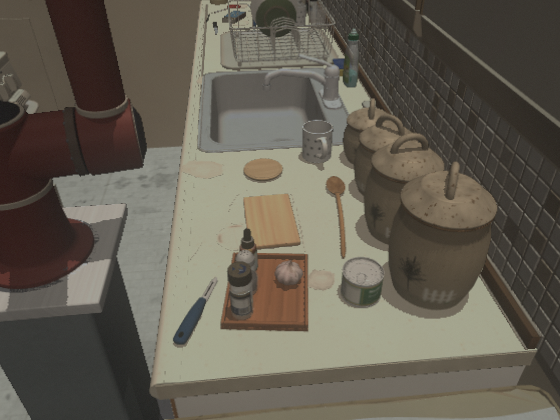

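The top view shows the dish at (203,217), the board at (290,217) and the tray around (380,227). In it are the bottle (356,240), shaker (381,243), jar (408,248) and garlic (371,209). The mug (172,152) and tin (390,153) stand behind. Next I measure these from the depth map and colour masks.

```bash
cat > meas.py <<'E'
from h import *
def px2plane(d,uv,z):
    n=cv2.undistortPoints(np.array(uv,float).reshape(-1,1,2),d['mtx'],np.array([d['k1'],0,0,0.])).reshape(-1,2)
    r=np.c_[n,np.ones(len(n))]@d['R']; c=-d['R'].T@d['t']
    return c+r*((z-c[2])/r[:,2])[:,None]
def rect(d,box,lo,hi,z):
    hsv=cv2.cvtColor(d['color'],cv2.COLOR_RGB2HSV); m=cv2.inRange(hsv,lo,hi)
    k=np.zeros_like(m); x0,y0,x1,y1=box; k[y0:y1,x0:x1]=m[y0:y1,x0:x1]
    c=max(cv2.findContours(k,cv2.RETR_EXTERNAL,cv2.CHAIN_APPROX_NONE)[0],key=cv2.contourArea)
    P=px2plane(d,c.reshape(-1,2),z)[:,:2]
    return cv2.minAreaRect((P*1000).astype(np.float32)), P
E
python3 - <<'E'
from meas import *
d=dict(np.load('top0.npz')); hsv=cv2.cvtColor(d['color'],cv2.COLOR_RGB2HSV)
for p in [(203,217),(290,217),(400,215),(300,290),(343,225)]: print(p,hsv[p[1],p[0]])
for n,b,lo,hi,z in [('tray',(330,182,430,272),(0,90,50),(14,255,255),.018),('board',(245,185,335,250),(15,85,100),(30,255,255),.012),('dish',(175,190,230,245),(8,85,80),(30,255,255),.012)]:
    print(n,rect(d,b,lo,hi,z)[0])
X=cloud(d); print('table z',X[280:290,290:310,2].mean(), X[217,290],X[217,203])
sd=dict(np.load('side0.npz')); Y=cloud(sd)
for n,(u,v) in dict(bottle=(356,240),shaker=(381,243),jar=(408,248),garlic=(371,209),mug=(172,152),tin=(390,153)).items():
    r=18; 
    A=X[v-r:v+r,u-r:u+r].reshape(-1,3); print(n,'pix',X[v,u].round(3),end=' ')
    for nm,C in (('T',X),('S',Y)):
        C=C.reshape(-1,3); c0=X[v,u]
        q=C[(np.hypot(*(C[:,:2]-c0[:2]).T)<.035 if n not in('mug','tin') else np.hypot(*(C[:,:2]-c0[:2]).T)<.07)&(C[:,2]>.03)]
        lo,hi=np.percentile(q,[2,98],axis=0); print(nm,len(q),'mid',((lo+hi)/2).round(3),'ext',(hi-lo).round(3),'zmax',q[:,2].max().round(3),end=' ')
    print()
E
```

```text
(203, 217) [ 18 100 168]
(290, 217) [ 21  95 169]
(400, 215) [ 12 145 156]
(300, 290) [ 38  24 172]
(343, 225) [ 12 138 139]
tray ((463.544921875, -168.6386260986328), (182.21583557128906, 151.13726806640625), 81.90519714355469)
board ((486.4225769042969, 45.29683303833008), (107.89767456054688, 179.433837890625), 1.750990390777588)
dish ((485.4518737792969, 257.10687255859375), (99.9862060546875, 98.12623596191406), 0.6045316457748413)
table z nan [0.48660592 0.04514482 0.01151898] [0.48654233 0.25721009 0.01095176]
bottle pix [ 0.433 -0.101  0.099] T 182 mid [ 0.431 -0.107  0.072] ext [0.029 0.028 0.074] zmax 0.11 S 301 mid [ 0.433 -0.113  0.07 ] ext [0.03  0.018 0.068] zmax 0.107 
shaker pix [ 0.426 -0.156  0.094] T 303 mid [ 0.425 -0.157  0.067] ext [0.037 0.032 0.062] zmax 0.099 S 322 mid [ 0.428 -0.167  0.064] ext [0.035 0.028 0.06 ] zmax 0.095 
jar pix [ 0.416 -0.211  0.113] T 415 mid [ 0.415 -0.216  0.075] ext [0.035 0.038 0.08 ] zmax 0.117 S 1077 mid [ 0.415 -0.221  0.072] ext [0.038 0.036 0.079] zmax 0.113 
garlic pix [ 0.504 -0.143  0.052] T 351 mid [ 0.506 -0.147  0.044] ext [0.045 0.044 0.024] zmax 0.06 S 399 mid [ 0.505 -0.156  0.042] ext [0.044 0.034 0.024] zmax 0.057 
mug pix [0.648 0.338 0.005] T 775 mid [0.636 0.316 0.063] ext [0.078 0.084 0.062] zmax 0.095 S 873 mid [0.644 0.319 0.061] ext [0.093 0.082 0.056] zmax 0.091 
tin pix [ 0.635 -0.189  0.056] T 3470 mid [ 0.63  -0.188  0.378] ext [0.119 0.063 0.659] zmax 0.725 S 2605 mid [ 0.652 -0.192  0.117] ext [0.098 0.069 0.169] zmax 0.209
```

```bash
cat >> meas.py <<'E'
from scipy.spatial.transform import Rotation as Ro
YAW=np.deg2rad(-8.1); T0=np.array([.4635,-.1686]); B0=np.array([.4865,.0452]); D0=np.array([.4855,.2571])
def tray(x,y): return T0+np.array([[np.cos(YAW),-np.sin(YAW)],[np.sin(YAW),np.cos(YAW)]])@[x,y]
def q(close_ang):  # tool down, jaws closing along world angle close_ang; choose half-turn nearest joint-6 middle
    return [Ro.from_euler('z',close_ang+s*np.pi/2)*Ro.from_euler('x',np.pi) for s in(1,-1)]
def best(xy,z,ang):
    c=[(r.as_quat(),inverse_kinematics([*xy,z],r.as_quat())) for r in q(ang)]
    c=[k for k in c if k[1] is not None]
    return min(c,key=lambda k:abs(k[1][5]))[0]
def tops(X,c,zmin,rad=.03):
    P=X.reshape(-1,3); P=P[(np.hypot(*(P[:,:2]-c).T)<rad)&(P[:,2]>zmin)]
    (x,y),r=cv2.minEnclosingCircle((P[:,:2]*1000).astype(np.float32)); return np.round([x,y,r,len(P)],1)
ZT=.2
def pick(xy,zg,ang,pre,force):
    z=zg-.005; o=best(xy,ZT,ang)
    hand.move_gripper(pre)
    arm.goto([*xy,ZT],o); arm.move_l([*xy,z],v=.15)
    hand.move_gripper(max(pre-.06,0.0),grasp_force=force)
    s=status.sense(); print('grip w',s['width'].round(4),'f',s['grip_force'],'t',s['time_s'])
    arm.move_l([*xy,ZT],v=.2)
    print('lifted w',status.sense()['width'].round(4))
def place(xy,zg,ang,rel,dz=.001):
    z=zg-.005+dz; o=best(xy,ZT,ang)
    arm.goto([*xy,ZT],o); arm.move_l([*xy,z],v=.12)
    s=status.sense(); print('place err',(s['eef_pos']-[*xy,z]).round(4),s['contact_force'].round(1))
    hand.move_gripper(rel); arm.move_l([*xy,ZT],v=.2)
    print('t',status.sense()['time_s'])
E
python3 - <<'E'
from meas import *
d=dict(np.load('top0.npz')); X=cloud(d); Y=cloud(dict(np.load('side0.npz')))
for n,c,z in [('jar',(.415,-.215),.095),('shaker',(.426,-.157),.075),('bottle',(.431,-.107),.09),('bottlebody',(.431,-.107),.045),('garlic',(.506,-.148),.04)]:
    print(n,tops(X,c,z),tops(Y,c,z))
from h import *
for xy in [(.415,-.215),(.486,-.01),(.4865,.1)]:
  for r in q(YAW): print(xy,np.round(inverse_kinematics([*xy,.2],r.as_quat()),2))
E
```

```text
jar [ 413.9 -217.6   20.8  293. ] [ 414.2 -218.6   21.5  456. ]
shaker [ 424.2 -159.8   17.2  193. ] [ 425.2 -161.9   17.   206. ]
bottle [ 431.5 -106.2    6.9   36. ] [ 432.4 -109.3    6.7   60. ]
bottlebody [ 431.2 -105.6   17.   168. ] [ 431.8 -110.1   16.8  283. ]
garlic [ 505.2 -146.6   23.1  243. ] [ 505.8 -150.2   18.9  192. ]
(0.415, -0.215) [-0.64 -0.31  2.02  0.    1.43 -0.5 ]
(0.415, -0.215) [-0.64 -0.31  2.02 -0.    1.43  2.65]
(0.486, -0.01) [-0.17 -0.26  1.98  0.    1.42 -0.03]
(0.486, -0.01) [-0.17 -0.26  1.98 -0.    1.42  3.11]
(0.4865, 0.1) [ 0.05 -0.23  1.95 -0.    1.42  0.19]
(0.4865, 0.1) [ 0.05 -0.23  1.95  0.    1.42 -2.95]
```

```bash
python3 - <<'E'
from meas import *
pick((.414,-.218),.081,YAW,.065,30)
place((B0[0],B0[1]+.055),.087,0,.065)
d=shot('top','a1'); X=cloud(d); print(tops(X,B0+[0,.055],.09))
E
```

```text
Traceback (most recent call last):
  File "meas.py", line 30, in pick
    s=status.sense(); print('grip w',s['width'].round(4),'f',s['grip_force'],'t',s['time_s'])
                                     ^^^^^^^^^^^^^^^^
AttributeError: 'float' object has no attribute 'round'
```

```bash
sed -i "s/s\['width'\].round(4)/round(s['width'],4)/; s/status.sense()\['width'\].round(4)/round(status.sense()['width'],4)/" meas.py; python3 - <<'E'
from meas import *
s=status.sense(); print(s['width'],s['grip_force'],s['eef_pos'],s['time_s'])
if s['width']>.037:
    arm.move_l([.414,-.218,ZT],v=.2); print(status.sense()['width'])
    place((B0[0],B0[1]+.055),.087,0,.065)
    d=shot('top','a1'); X=cloud(d); print(tops(X,B0+[0,.055],.09))
E
```

```text
0.040273836635381026 30.624504445586354 [ 0.41471348 -0.21859208  0.07732248] 3.375
0.040276468112577596
place err [ 0.0002 -0.0002  0.0003] [-1.5  0.2  0.6]
t 7.6083
[ 486.5  100.2   30.  1745. ]
```

View pics/a1.png

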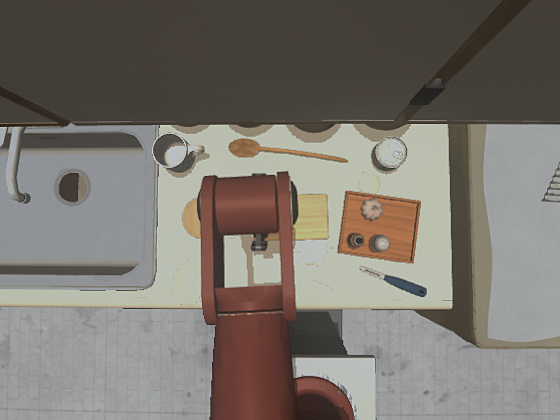

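The jar has left the tray (arm hides the board); grip and placing numbers look right. Shaker and bottle next.

```bash
python3 - <<'E'
from meas import *
pick((.4245,-.161),.080,YAW,.055,25)
place((B0[0],B0[1]),.086,0,.055)
pick((.4315,-.108),.058,YAW,.052,25)
place((B0[0],B0[1]-.055),.064,0,.052)
arm.goto([.42,-.35,.2],best((.42,-.35),.2,YAW))
X=cloud(shot('top','a2')); shot('side','a2s')
for n,c,z in [('jar',B0+[0,.055],.095),('shaker',B0,.08),('bottle',B0-[0,.055],.05),('garlic',(.506,-.148),.04)]: print(n,tops(X,c,z))
E
```

```text
grip w 0.0327 f 25.216392141519464 t 10.275
lifted w 0.033
place err [ 0.0001 -0.0003  0.0004] [-1.3 -0.7  2.8]
t 14.1333
grip w 0.0313 f 25.090099157514487 t 16.4833
lifted w 0.0313
place err [ 0.0004 -0.0002  0.0003] [-0.1 -0.2 -1.3]
t 20.3917
jar [485.7  99.3  20.2 273. ]
shaker [485.4  44.4  16.8 183. ]
bottle [485.5 -10.1  17.  163. ]
garlic [ 505.6 -149.9   22.5  233. ]
```

View pics/a2s.png

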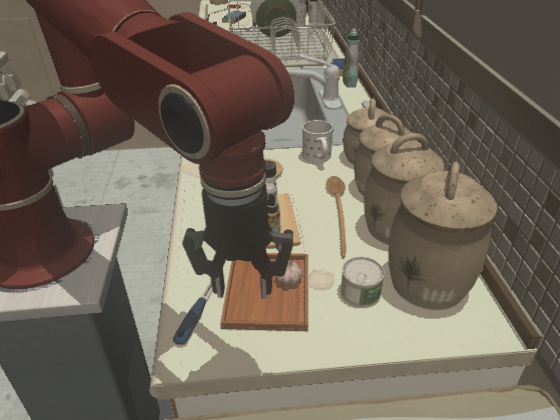

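The side view shows the tray holding only the garlic, at (290,273), and the depth check puts all three items upright on the board. Now the garlic.

```bash
python3 - <<'E'
from meas import *
pick((.5055,-.149),.031,YAW+np.pi/2,.076,20)
place(D0,.037,np.pi/2,.08)
arm.goto([.42,-.30,.2],best((.42,-.30),.2,YAW))
X=cloud(shot('top','a3'))
for n,c,z in [('jar',B0+[0,.055],.095),('shaker',B0,.08),('bottle',B0-[0,.055],.05),('garlic',D0,.046)]: print(n,tops(X,c,z))
E
python3 -c "
import cv2;a=cv2.imread('pics/a3.png')[130:280,150:440];cv2.imwrite('pics/a3c.png',cv2.resize(a,None,fx=2.5,fy=2.5))"
```

```text
grip w 0.051 f 20.443518552929163 t 25.55
lifted w 0.0509
place err [0.0008 0.0003 0.001 ] [-0.1 -0.6 -0.3]
t 31.6333
jar [485.6  99.2  20.2 274. ]
shaker [485.4  44.5  16.8 182. ]
bottle [485.2 -10.4  16.9 166. ]
garlic [486.4 255.4  20.2 160. ]
```

View pics/a3c.png

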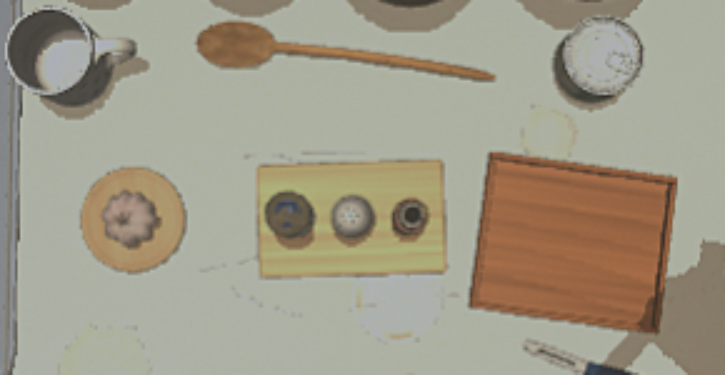

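The garlic stands mid-dish, crop (131,219), with the jar, shaker and bottle upright on the board at (290,216), (352,216) and (410,216). The tray is now clear, so I re-measure it and place the jar.

```bash
sed -i 's/^ZT=.2$/ZT=.22/' meas.py; cat >> meas.py <<'E'
def check(X):
    R=np.array([[np.cos(YAW),-np.sin(YAW)],[np.sin(YAW),np.cos(YAW)]])
    for n,t,z in [('jar',TG['jar'],.09),('shaker',TG['shaker'],.075),('bottle',TG['bottle'],.045)]:
        for k,zz in ((n,z),):
            m=tops(X,tray(*t),zz,.024); print(n,'tray frame mm',((m[:2]-T0*1000)@R).round(1),m[2:])
TG=dict(jar=(-.0455,.0605),shaker=(-.044,.014),bottle=(-.049,-.0295))
E
python3 - <<'E'
from meas import *
d=cv2.imread('pics/a3.png')[:,:,::-1].copy(); m=dict(np.load('top0.npz')); m['color']=d
r,P=rect(m,(330,182,430,272),(0,90,50),(14,255,255),.018); print(r)
T=np.array(r[0])/1000
if np.hypot(*(T-T0))>.004: raise SystemExit('tray differs')
pick((.4857,.0995),.087,0,.062,30)
place(tray(*TG['jar']),.081,YAW,.062)
arm.goto([.42,-.33,.22],best((.42,-.33),.22,YAW))
check(cloud(shot('top','a4')))
E
```

```text
((463.4125671386719, -168.64889526367188), (182.4963836669922, 151.36814880371094), 81.79729461669922)
grip w 0.0402 f 30.416484525776468 t 36.9083
lifted w 0.04
place err [0.0003 0.     0.0004] [-0.2  0.2  2.2]
t 41.15
jar tray frame mm [-46.2  62. ] [ 20. 276.]
shaker tray frame mm [-482.6  101.6] [0. 0.]
bottle tray frame mm [-482.6  101.6] [0. 0.]
```

```bash
python3 - <<'E'
from meas import *
pick((.4856,.0445),.086,0,.055,25)
place(tray(*TG['shaker']),.080,YAW,.055)
arm.goto([.42,-.33,.22],best((.42,-.33),.22,YAW))
check(cloud(shot('top','a5')))
E
```

```text
grip w 0.0333 f 25.20032927248394 t 45.1667
lifted w 0.0329
place err [ 0.0003 -0.0001  0.0005] [-1.7  0.8  2.1]
t 49.3917
jar tray frame mm [-46.1  62.2] [ 20.1 277. ]
shaker tray frame mm [-45.2  15.8] [ 17.3 193. ]
bottle tray frame mm [-482.6  101.6] [0. 0.]
```

```bash
python3 - <<'E'
from meas import *
pick((.4855,-.0102),.064,0,.052,25)
place(tray(*TG['bottle']),.058,YAW,.052)
arm.goto([.42,-.36,.22],best((.42,-.36),.22,YAW))
X=cloud(shot('top','a6')); check(X); print(tops(X,D0,.046))
E
python3 -c "
import cv2;a=cv2.imread('pics/a6.png')[130:280,150:440];cv2.imwrite('pics/a6c.png',cv2.resize(a,None,fx=2.5,fy=2.5))"
```

```text
grip w 0.031 f 25.131733992933363 t 53.1917
lifted w 0.0314
place err [ 0.0004 -0.0002  0.0004] [ 0.7  0.  -1.1]
t 57.8
jar tray frame mm [-46.2  62.2] [ 20.1 276. ]
shaker tray frame mm [-44.7  15.8] [ 17.3 194. ]
bottle tray frame mm [-49.4 -27. ] [ 17.3 194. ]
[486.8 255.2  18.7 146. ]
```

View pics/a6c.png

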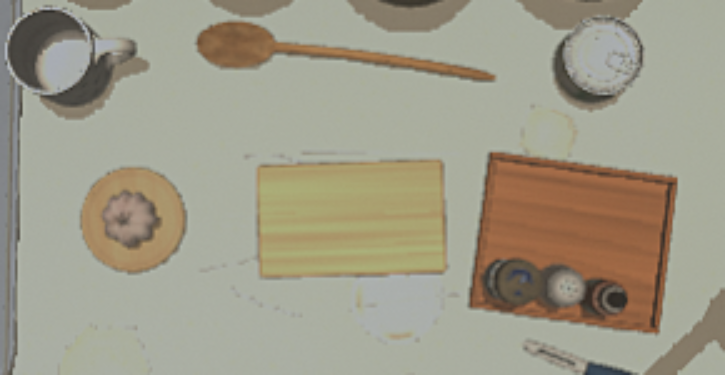

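The jar (518,282), shaker (564,287) and bottle (608,299) stand in a tight row along the front wall, and the garlic is mid-dish at (131,219). All gaps are about 3–5 mm, within the limits, so I hand it in.

```bash
python3 -c "
from rig import workorder; print(workorder.sign_off())"
```

```text
the job is handed in; nothing more can be done
None
```

The job is handed in, at about 58 s of the 138 s allowed: the garlic stands in the middle of the dish, and the jar, shaker and bottle stand upright in a tight row from the tray's front left corner. The mug and tin show no movement in the final picture, but the sign-off returned no verdict.

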